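Clip the lap disc's spindle

TASK

Lock the lap machine's spindle: take the steel retaining clip by its red tab from the wooden block, lower it until it rests on the brass flange beside the spindle, and push it sideways, mouth first, into the spindle's groove until it snaps fully home. Then let go and leave it lying flat in the groove. Do it gently, by feel, without forcing or bending anything, and leave the pliers, hammer and tin where they are.

Things in the scene. Friction and masses are not known exactly. Their poses are not given: they have to be found in the camera images.
- clip: U-shaped steel clip lying flat, 4 mm thick, 66 x 36 mm, about 90 g. Origin: on its underside, at the centre of its seat (the spindle's axis passes there once home); x points out of the open mouth, z up. The seat's flat back is at x = -8.4 mm, a solid plate behind it to x = -48 mm. Snapping in takes roughly 6 to 12 N sideways, then it stops hard; over 35 N against the machine bends it.
- tab (a point): middle of the clip's upright red grip tab: 20 mm along the clip's x, 12 mm across y, 32 mm tall (4 to 36 mm over the clip's underside). This point is at x = -36 mm, y = 0, z = 20 mm of the clip's frame.
- mouth (a point): middle of the clip's open mouth, between the jaw tips, at x = +18 mm, y = 0, z = 2 mm of the clip's frame. The jaws are 24 mm apart at the tips and narrow to 11 mm between two round noses at x = +7 mm; each jaw springs up to 4 mm outwards.
- block: fixed wooden block, 120 x 110 mm, 40 mm high, on which the clip lies at the start. Origin: centre of its underside on the bench.
- lap: fixed flat lap machine: blue housing 200 x 220 mm, 70 mm high, a steel disc of 170 mm diameter on it (top 86 mm above the bench) and an upright spindle. On the spindle: a brass flange; directly on its top the groove, 6 mm high, neck 16 mm diameter; above that the head, 24 mm diameter, 16 mm high. Origin: centre of the underside, on the spindle's axis, z up.
- axis (a point): fixed point on the spindle's vertical axis, 105 mm above the bench: where the top of the brass flange (72 mm diameter, 5 mm thick) lies with the spindle at its lowest. Flange, groove and head together stand 0 to 16 mm higher than that, different every time and not measured: find it by touch. The spindle does not yield under 50 N. The clip may be pushed in from any side.
- pliers: bystander: pliers with pink handles, 145 mm long, about 55 mm wide, 16 mm high, lying along their x. Origin near the joint.
- hammer: bystander: hammer with a wooden handle, lying along its x, about 260 mm long.
- tin: bystander: round tin, 60 mm diameter, 45 mm high.
Things that resemble listed ones, but are neither listed nor needed, are in the scene too. There is more than one size of the clip; the one meant has the size given above.

How it is judged:
On the way, in this order (a step that is already met when the one before it is completed fails the run):
1. the clip is picked up off the block (contact force between clip and block below 0.01 N and contact force between clip and the fingers above 1 N and distance of clip from where it was at the start of the episode above 0.03 m), for 0.2 s.
2. the clip rests or slides on the flange beside the spindle, or is already being pushed in (contact force between clip and lap above 0.5 N and horizontal distance between clip and axis between 0.008 and 0.06 m).
At the end, for the whole second after the job is handed in: the clip is home in the groove: its origin within 3 mm of the spindle's axis, at the groove's height (between 1.5 mm below and 19.5 mm above the axis point, whatever the spindle's height), flat to 0.06 rad, at rest and released (horizontal distance between clip and axis below 0.003 m and z of clip in the frame of axis between -0.0015 and 0.0195 m and angle between clip's own z axis and vertical below 0.06 rad and linear speed of clip below 0.01 m/s and contact force between clip and the fingers below 0.01 N); the robot touches nothing.
It fails at once if clip and machine pressed together with more than 35 N (contact force between clip and lap above 35 N).
It fails at once if the robot pressed against the machine with more than 15 N (contact force between any of the arm, the fingers and lap above 15 N).
It fails at once if pliers, hammer or tin shifted by more than 20 mm (distance of any of pliers, hammer, tin from where it was at the start of the episode above 0.02 m).
It also fails if it takes over 54 s, if anything falls off the work surface, if the arm or the gripper's body presses on something with over 40 N, if the wrist force passes 120 N, or if a joint passes its speed limit or range.

ROBOT

A 6-joint arm with a two-finger parallel gripper is mounted at the origin on the work surface. World frame = base frame: x ahead of the robot, y to its left, z up, the work surface at z = 0. Lengths are in m, angles in rad, forces in N, time in s.
With the tool pointing down it reaches from about 0.3 to 0.775 m from the base axis. Payload 14.6 kg.
Tool frame: the origin (TCP) lies at the very end of the fingers, on their centre line; the grasp point (between the pads) lies 19 mm behind it; z points along the fingers, y is the line along which they close (so a half turn about z gives the same grasp; the last joint's range is limited). The gripper opens to 85 mm and grips with 20 to 120 N. Pads are 22 mm wide; open, the fingers measure 114 mm over their backs; the gripper's body (76 mm by 85 mm) begins 54 mm behind the grasp point. The pads swing forward as they close: fully open they stand 13 mm farther back than shut.
Start: joints at [-1.305, 0.3, 1.521, -0, 1.321, -0.067], TCP at [0.18, -0.52, 0.196] pointing down, gripper open.
Joint ranges: [-3.03, 3.03], [-0.79, 2.21], [0.23, 2.52], [-1.04, 4.18], [0, 3.07], [-2.55, 2.55]. Speed limits (rad/s): [2.22, 2.22, 2.57, 3.14, 3.14, 3.14].

INTERFACE

Orientations are given as [roll, pitch, yaw] about the fixed x, y, z axes, in that order (R = Rz(yaw) Ry(pitch) Rx(roll)).
In Python, from station import sense, capture, sign_off gives the robot as it stands.
- The arm moves only by the tool send_rows, never from a script. Its argument "plan" is a list of rows, each a list of 5 numbers: the shift along the tool's x, y, z normalised to -1 to 1, where 1 is 0.025 m, then the turn about the tool's z normalised to -1 to 1, where 1 is 8 degrees, then the gripper command: -1 is fully open, 1 is shut, values between are in proportion. A call has 1 to 12 rows; each row shifts and turns the commanded pose from where the row before left it, along the tool's axes as they then stand; what a row does not reach is not made up. A row lasts 1/10 s, in which the tool goes at most 50 mm and 8.59 degrees, less where a joint would pass 70% of its speed; a pose out of reach is approached as far as the arm can. A call with a number of a shift or a turn outside -1 to 1 is refused whole. A call with a gripper value outside its range is refused whole. The fingers move at their own pace and stop on an object; "squeeze" is the grip in N (left out, the last holds). Time passes only in rows, so rows that do not move let the fingers close. It gives the time, the measured TCP pose, the force, the opening and the grip force at its end, in the units of the state.
- sense(): the state, without advancing time (a new reading comes with each control period).
- capture(name): name is "side" or "top" or "wrist"; returns a dict with "frame" (420x560x3 uint8, red, green, blue), "fovy" (degrees; the focal length in pixels is half the picture's height over the tangent of half this angle, whatever the lens; pixels are square), "cx", "cy" (the principal point, pixels), "dist_coeffs" ([k1, k2, p1, p2, k3] as OpenCV has them; the pictures are not rectified), "world_from_camera" (4x4, takes a point from camera to world coordinates). Camera axes: x right, y down, z forward; pixel columns grow to the right and rows downward; lengths in m; the calibration is good to about 2 mm. A picture is of the moment at which its call begins. There is no depth.
- sign_off(): hands the job in; it is judged then, once.
The state is a dict: "clock": time; "joint_pos": joint angles; "dq": joint speeds; "effort": joint torques, N m; "tool_pos": TCP position; "tool_rot": TCP orientation; "ft_force": force on the tool from outside, world axes, zero at the start; "moment": the same for the moment, N m; "grip_width": opening from 0.0 (shut) to 1.0 (fully open); "grasp_force": force on a finger pad.
Only numpy, scipy, OpenCV 4.12 (cv2) and the standard library are available. Lean on these libraries where they do the work, as an engineer would, in place of code of your own. Each camera call takes 0.05 s, during which the arm holds its last target. There are 200 camera calls.

## Working session

There is one attempt and no reset: what is moved stays moved. The work goes in short steps, Python scripts to look and compute and a tool call to move; the robot and the scene stay as the last step left them, time stands still between calls to the robot, and variables do not carry over. Pictures are saved under pics/ and viewed, at most 10 in all, crops included, and the job is handed in when it is done.

Besides the shell and the picture viewer there is one more tool, called as name(argument=value, ...), one argument or row to a line, values as JSON. send_rows: Moves the arm, as the interface text tells. Scaled input: -1 to 1 covers 0.025 m each way for a shift and 8 degrees each way for a turn. Its arguments: {"type":"object","properties":{"plan":{"type":"array"},"squeeze":{"type":"number"}},"required":["plan"]}

```bash
ls; mkdir -p pics; cat > h.py <<'E'
import numpy as np, cv2
from station import sense, capture, sign_off
def K(c):
    f=c["frame"].shape[0]/2/np.tan(np.radians(c["fovy"])/2)
    return np.array([[f,0,c["cx"]],[0,f,c["cy"]],[0,0,1.]])
def ray(c,uv):
    p=cv2.undistortPoints(np.array(uv,float).reshape(-1,1,2),K(c),np.array(c["dist_coeffs"],float))[:,0]
    T=np.array(c["world_from_camera"]); d=np.c_[p,np.ones(len(p))]@T[:3,:3].T
    return T[:3,3],d
def onplane(c,uv,z):
    o,d=ray(c,uv); return o+d*((z-o[2])/d[:,2])[:,None]
def project(c,P):
    T=np.linalg.inv(np.array(c["world_from_camera"]))
    r=cv2.Rodrigues(T[:3,:3])[0]
    return cv2.projectPoints(np.array(P,float).reshape(-1,1,3),r,T[:3,3],K(c),np.array(c["dist_coeffs"],float))[0][:,0]
def save(c,n): cv2.imwrite("pics/"+n+".png",c["frame"][:,:,::-1])
E
python3 - <<'E'
from h import *
import pickle
print(sense())
cs={}
for n in("top","side","wrist"):
    c=capture(n);cs[n]=c;save(c,n+"0");print(n,c["fovy"],np.round(c["world_from_camera"],3).tolist())
pickle.dump(cs,open("c0.pkl","wb"))
a=np.hstack([cs["top"]["frame"]]);
E
```

```text
pics
{'clock': 0.0, 'joint_pos': array([-1.30459489e+00,  3.00461535e-01,  1.52160446e+00,  1.23573986e-05,
        1.32070246e+00, -6.65786420e-02]), 'dq': array([-0.00023272,  0.00086862, -0.00095305,  0.00017255, -0.00066217,
       -0.00044719]), 'effort': array([ 3.02829714e-03, -5.43501878e+01, -3.61790800e+01,  3.41358498e-05,
        4.00705831e-03, -4.83633016e-05]), 'tool_pos': array([ 0.17960601, -0.51954672,  0.1953167 ]), 'tool_rot': array([-3.14042025e+00, -9.01685110e-05,  3.32776963e-01]), 'ft_force': array([ 0.79843258, -0.07630811, -0.12325666]), 'moment': array([ 0.05979046, -0.02460171, -0.00199611]), 'grasp_force': 0.0, 'grip_width': 0.9982132388914259}
top 54.27103338246934 [[-0.015, -0.99, 0.142, 0.439], [-1.0, 0.012, -0.021, 0.019], [0.02, -0.143, -0.99, 1.042], [0.0, 0.0, 0.0, 1.0]]
side 51.84434594189431 [[-0.802, -0.368, 0.471, 0.113], [-0.598, 0.481, -0.642, 0.646], [0.009, -0.796, -0.605, 0.704], [0.0, 0.0, 0.0, 1.0]]
wrist 58.17987692135494 [[0.326, -0.91, -0.255, 0.245], [-0.945, -0.314, -0.086, -0.497], [-0.002, 0.269, -0.963, 0.374], [0.0, 0.0, 0.0, 1.0]]
```

View pics/top0.png

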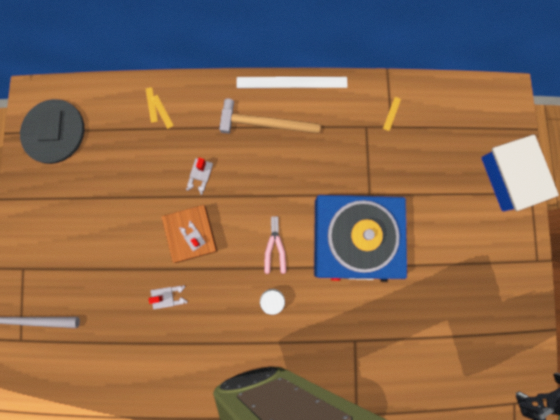

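View pics/side0.png

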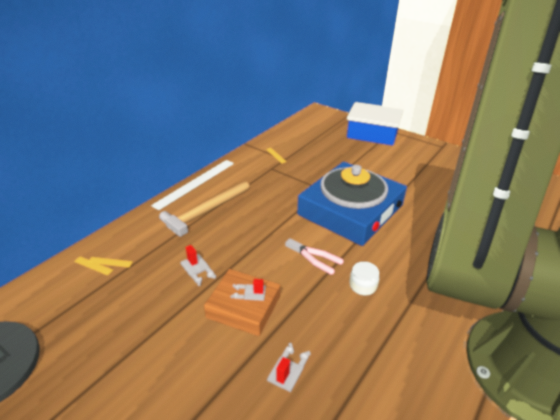

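Top view: three candidate clips, at (200,172) on the bench, (192,237) on the wooden block and (167,298) on the bench. Lap is at (362,237), with flange and spindle at (368,235). Pliers are at (275,245), tin at (272,302), hammer at (270,120). The clip on the block at (192,237) is the one described. I'll check its size with one enlarged crop and measure it.

```bash
python3 - <<'E'
from h import *
import pickle
cs=pickle.load(open("c0.pkl","rb"))
R={}
for n in("top","side"):
    c=cs[n];hsv=cv2.cvtColor(c["frame"],cv2.COLOR_RGB2HSV)
    m=cv2.inRange(hsv,(0,200,120),(4,255,255))|cv2.inRange(hsv,(176,200,120),(180,255,255))
    k,l,s,ce=cv2.connectedComponentsWithStats(m)
    R[n]=[(ce[i].round(1).tolist(),s[i].tolist()) for i in range(1,k) if s[i][4]>15]
    print(n,R[n])
    y=cv2.inRange(hsv,(20,150,150),(32,255,255));k,l,s,ce=cv2.connectedComponentsWithStats(y)
    print(' yel',[(ce[i].round(1).tolist(),s[i].tolist()) for i in range(1,k) if s[i][4]>60])
    # low-saturation metal near clips
    g=cv2.inRange(hsv,(0,0,110),(180,70,255));k,l,s,ce=cv2.connectedComponentsWithStats(g)
    print(' grey',[(ce[i].round(1).tolist(),s[i].tolist()) for i in range(1,k) if s[i][4]>25])
c=cs["top"]["frame"]
a=cv2.resize(c[150:320,130:230],None,fx=3.5,fy=3.5,interpolation=cv2.INTER_CUBIC)
b=cv2.resize(c[190:285,305:415],None,fx=4,fy=4,interpolation=cv2.INTER_CUBIC)
o=np.zeros((600,800,3),np.uint8);o[:595,:350]=a;o[:380,355:795]=b
cv2.imwrite("pics/crop1.png",o[:,:,::-1])
E
```

```text
top [([200.5, 163.2], [197, 158, 8, 11, 57]), ([194.6, 241.9], [192, 239, 6, 7, 22]), ([153.9, 299.3], [149, 297, 11, 6, 50])]
 yel [([156.5, 108.0], [147, 88, 25, 40, 381]), ([391.4, 113.7], [384, 98, 16, 32, 186]), ([366.2, 235.0], [352, 220, 31, 31, 612])]
 grey [([291.6, 81.8], [236, 76, 112, 12, 1265]), ([546.5, 99.9], [533, 95, 27, 10, 212]), ([3.4, 102.1], [0, 96, 9, 11, 62]), ([226.2, 115.7], [219, 99, 15, 34, 339]), ([524.5, 172.1], [491, 135, 67, 76, 3112]), ([199.5, 176.0], [186, 159, 27, 35, 396]), ([361.7, 236.6], [328, 201, 71, 71, 851]), ([274.3, 224.5], [271, 217, 8, 17, 114]), ([192.3, 236.0], [180, 222, 25, 28, 244]), ([368.4, 234.3], [364, 230, 10, 10, 83]), ([274.4, 253.1], [265, 235, 20, 38, 313]), ([360.6, 278.4], [341, 278, 37, 2, 57]), ([167.3, 296.7], [151, 286, 36, 23, 459]), ([271.9, 301.5], [260, 289, 25, 26, 517]), ([40.6, 321.1], [0, 317, 76, 11, 686]), ([546.3, 413.4], [542, 410, 10, 8, 36])]
side [([375.4, 226.1], [373, 223, 5, 7, 23]), ([191.1, 254.0], [186, 246, 10, 18, 131]), ([258.0, 285.1], [254, 279, 9, 14, 102]), ([282.8, 369.6], [278, 359, 11, 23, 193])]
 yel [([275.8, 155.1], [267, 148, 18, 15, 92]), ([355.1, 176.8], [342, 169, 28, 15, 277]), ([101.9, 263.7], [75, 257, 57, 18, 496])]
 grey [([399.6, 72.3], [0, 0, 457, 288, 7875]), ([541.0, 67.3], [531, 61, 21, 13, 200]), ([519.9, 133.6], [511, 127, 19, 13, 182]), ([191.3, 184.8], [152, 160, 81, 50, 734]), ([354.8, 189.5], [311, 161, 96, 48, 839]), ([500.9, 193.3], [492, 186, 19, 14, 176]), ([317.1, 222.1], [297, 199, 52, 41, 66]), ([386.6, 215.2], [379, 204, 20, 25, 168]), ([173.6, 223.2], [159, 211, 29, 25, 380]), ([313.3, 254.7], [285, 239, 58, 35, 567]), ([197.6, 269.4], [181, 255, 35, 31, 421]), ([364.1, 278.0], [350, 261, 29, 35, 818]), ([247.2, 292.9], [231, 284, 34, 16, 286]), ([289.4, 369.2], [267, 343, 43, 49, 665]), ([482.9, 371.8], [476, 365, 15, 14, 159])]
```

View pics/crop1.png

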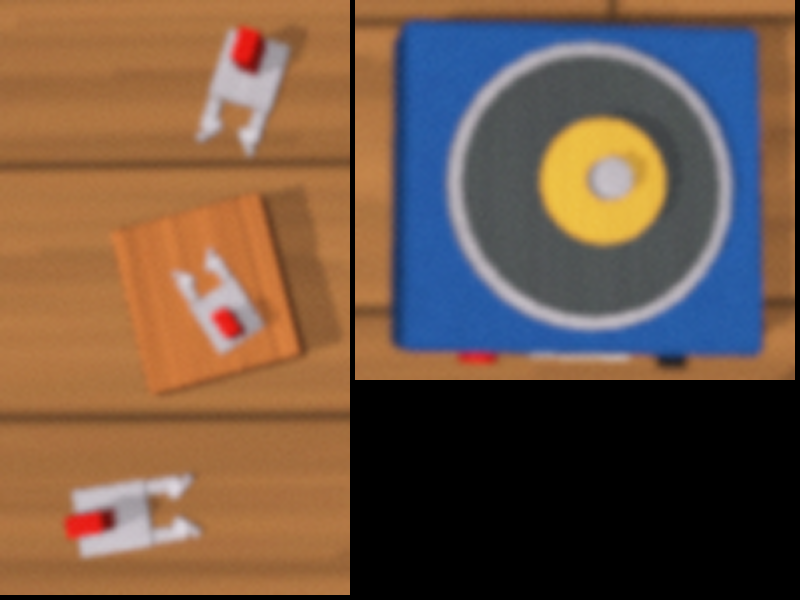

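The crop shows the block clip (crop (218,303), full image about (192,237)) is visibly smaller than the two on the bench. I'm confirming its length in mm along with the poses.

```bash
python3 - <<'E'
from h import *
import pickle
cs=pickle.load(open("c0.pkl","rb"))
def mask(c,lo,hi,near,rad):
    hsv=cv2.cvtColor(c["frame"],cv2.COLOR_RGB2HSV); m=np.zeros(hsv.shape[:2],np.uint8)
    for l,h in zip(lo,hi): m|=cv2.inRange(hsv,l,h)
    d=np.zeros_like(m);cv2.circle(d,near,rad,255,-1); m&=d
    ys,xs=np.nonzero(m); return np.c_[xs,ys].astype(float)
red=([(0,180,100),(174,180,100)],[(5,255,255),(180,255,255)])
def tri(u1,u2):
    A=[];b=[]
    for n,u in(("top",u1),("side",u2)):
        o,d=ray(cs[n],[u]);d=d[0]/np.linalg.norm(d[0]);P=np.eye(3)-np.outer(d,d);A.append(P);b.append(P@o)
    x=np.linalg.lstsq(np.vstack(A),np.hstack(b),rcond=None)[0]
    return x.round(4), [np.linalg.norm(Pi@x-bi).round(4) for Pi,bi in zip(A,b)]
rt=mask(cs["top"],*red,(195,242),12); rs=mask(cs["side"],*red,(258,285),15)
print("tab n",len(rt),len(rs),rt.mean(0),rs.mean(0),tri(rt.mean(0),rs.mean(0)), onplane(cs["top"],[rt.mean(0)],.065),onplane(cs["side"],[rs.mean(0)],.062))
for near,z in(((192,237),.043),((200,174),.004),((167,298),.004)):
    g=mask(cs["top"],[(0,0,110)],[(180,90,255)],near,22)
    P=onplane(cs["top"],g,z)[:,:2].astype(np.float32)
    r=cv2.minAreaRect(P*1000);print("clip",np.round(r[0],1),np.round(r[1],1),round(r[2],1),"box",cv2.boxPoints(r).round(0).tolist())
yt=mask(cs["top"],[(20,150,120)],[(32,255,255)],(367,235),20)
e=cv2.fitEllipse(cv2.convexHull(yt.astype(np.float32)));print("flange",e)
for z in(.105,.113,.121):print(z,onplane(cs["top"],[e[0]],z))
h=mask(cs["top"],[(0,0,110)],[(180,60,255)],(368,235),8);print("head",h.mean(0),onplane(cs["top"],[h.mean(0)],.135))
hs=mask(cs["side"],[(0,0,110)],[(180,60,255)],(356,169),9);print(len(hs),hs.mean(0),tri(h.mean(0),hs.mean(0)))
ys=mask(cs["side"],[(20,150,120)],[(32,255,255)],(355,177),18);e2=cv2.fitEllipse(cv2.convexHull(ys.astype(np.float32)));print(e2,tri(e[0],e2[0]))
b=mask(cs["top"],[(105,180,60)],[(120,255,255)],(362,237),70)
P=onplane(cs["top"],b,.07)[:,:2].astype(np.float32);r=cv2.minAreaRect(P*1000);print("housing",r)
for n,uv,z in(("tin",(272,301),.045),("pliers",(274,245),.01)):print(n,onplane(cs["top"],[uv],z))
E
```

```text
tab n 29 124 [194.75862069 242.        ] [257.99193548 285.39516129] (array([0.4949, 0.1953, 0.0655]), [np.float64(0.0004), np.float64(0.0004)]) [[0.49529053 0.19564193 0.065     ]] [[0.4965932  0.19267769 0.062     ]]
clip [512.  206.9] [64.5 37.7] 33.5 box [[475.0, 205.0], [495.0, 173.0], [549.0, 209.0], [528.0, 240.0]]
clip [669.8 198.2] [50.9 88.3] 73.3 box [[620.0, 186.0], [705.0, 161.0], [719.0, 210.0], [635.0, 235.0]]
clip [362.8 272.9] [49.5 87.3] 9.1 box [[331.0, 312.0], [345.0, 226.0], [394.0, 234.0], [380.0, 320.0]]
flange ((366.6328125, 234.80953979492188), (30.157093048095703, 30.811878204345703), 147.6406707763672)
0.105 [[ 0.5041386  -0.20699929  0.105     ]]
0.113 [[ 0.50358101 -0.20507057  0.113     ]]
0.121 [[ 0.50302342 -0.20314185  0.121     ]]
head [368.53246753 234.05194805] [[ 0.50367273 -0.2041563   0.135     ]]
84 [355.1547619  168.80952381] (array([ 0.5042, -0.2038,  0.1352]), [np.float64(0.0006), np.float64(0.0006)])
((355.3246154785156, 175.54273986816406), (16.316120147705078, 27.730070114135742), 94.95356750488281) (array([ 0.5029, -0.2047,  0.1155]), [np.float64(0.0005), np.float64(0.0005)])
housing ((502.1576843261719, -200.6259002685547), (216.27757263183594, 194.0385284423828), 87.75762176513672)
tin [[0.35299273 0.01327034 0.045     ]]
pliers [[0.4886267 0.0061967 0.01     ]]
```

Sizes: the block clip measures 64.5 x 37.7 mm, and the others about 88 x 50 mm, so the block clip is the right one. Its yaw is 33.5° and its tab is at (0.495, 0.195). The spindle is at about (0.5035, -0.2045), with the flange top at about 0.114. Moving above the tab.

send_rows(
  plan=[
    [0, 0, 0, -0.9, -1],
    [0, 0, 0, -0.9, -1],
    [0.97, -0.63, 0, 0, -1],
    [0.97, -0.63, 0, 0, -1],
    [0.97, -0.63, 0, 0, -1],
    [0.97, -0.63, 0, 0, -1],
    [0.97, -0.63, 0, 0, -1],
    [0.97, -0.63, 0, 0, -1],
    [0.97, -0.63, 0, 0, -1],
    [0.97, -0.63, 0, 0, -1],
    [0.97, -0.63, 0, 0, -1],
    [0.97, -0.63, 0, 0, -1],
  ],
  squeeze=80,
)

```text
clock: 1.35
tool_pos: [0.2953, -0.2535, 0.1958]
tool_rot: [-3.142, -0.0, 0.584]
ft_force: [1.2, -0.4, 1.1]
grip_width: 0.999
grasp_force: 0.0
```

send_rows(
  plan=[
    [0.97, -0.63, 0, 0, -1],
    [0.97, -0.63, 0, 0, -1],
    [0.97, -0.63, 0, 0, -1],
    [0.97, -0.63, 0, 0, -1],
    [0.97, -0.63, 0, 0, -1],
    [0.97, -0.63, 0, 0, -1],
    [0.97, -0.63, 0, 0, -1],
    [0.97, -0.63, 0, 0, -1],
    [0.97, -0.63, 0, 0, -1],
    [0.97, -0.63, 0, 0, -1],
    [0.97, -0.63, 0.2, 0, -1],
    [0.97, -0.63, 0.2, 0, -1],
  ],
)

```text
clock: 2.55
tool_pos: [0.4339, 0.0647, 0.1857]
tool_rot: [3.141, -0.0, 0.584]
ft_force: [0.4, 0.1, -0.5]
grip_width: 1.001
grasp_force: 0.0
```

send_rows(
  plan=[
    [0.97, -0.63, 0.4, 0, -1],
    [0.97, -0.63, 0.4, 0, -1],
    [0.5, -0.3, 0.4, 0, -1],
    [0, 0, 0, 0, -1],
    [0, 0, 0, 0, -1],
  ],
)

```text
clock: 3.05
tool_pos: [0.4627, 0.1294, 0.1558]
tool_rot: [-3.141, 0.001, 0.585]
ft_force: [0.3, -0.1, -0.1]
grip_width: 1.002
grasp_force: 0.0
```

```bash
python3 - <<'E'
from h import *
s=sense();print(s["clock"],s["tool_pos"],s["tool_rot"],s["ft_force"])
c=capture("wrist");save(c,"w1")
hsv=cv2.cvtColor(c["frame"],cv2.COLOR_RGB2HSV)
m=cv2.inRange(hsv,(0,180,100),(5,255,255))|cv2.inRange(hsv,(174,180,100),(180,255,255))
k,l,st,ce=cv2.connectedComponentsWithStats(m)
for i in range(1,k):
  if st[i][4]>100: print(st[i],ce[i],onplane(c,[ce[i]],.067))
E
```

```text
3.05 [0.46270359 0.12936727 0.1558194 ] [-3.14135337e+00  8.19534722e-04  5.84586835e-01] [ 0.32033903 -0.13922107 -0.1036582 ]
[222 103  19  29 505] [230.77227723 116.94851485] [[0.49609191 0.19561991 0.067     ]]
[  17  172   59   35 1153] [ 41.73460538 187.4848222 ] [[0.37827683 0.28459726 0.067     ]]
```

View pics/w1.png

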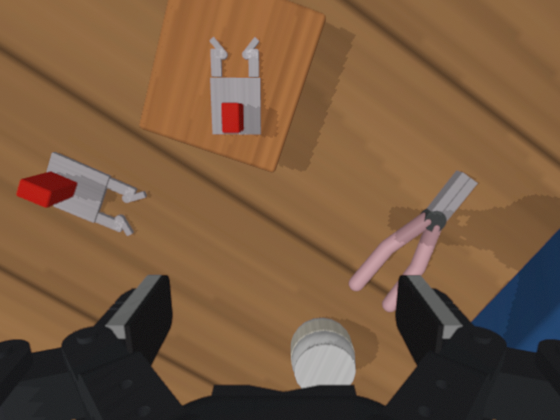

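The wrist picture shows the clip at (237,90), upright in the picture, so the yaw matches. The tab at (231,117) maps to (0.496, 0.1955), which agrees with the first measurement. Centring, descending and gripping.

send_rows(
  plan=[
    [0.85, -0.49, 0, 0, -1],
    [0.85, -0.49, 0, 0, -1],
    [0.85, -0.49, 0, 0, -1],
    [0, 0, 0.8, 0, -1],
    [0, 0, 0.8, 0, -1],
    [0, 0, 0.8, 0, -1],
    [0, 0, 0.8, 0, -1],
    [0, 0, 0.6, 0, -1],
    [0, 0, 0.4, 0, -1],
    [0, 0, 0.15, 0, -1],
    [0, 0, 0, 0, -1],
  ],
)

```text
clock: 4.2
tool_pos: [0.4961, 0.1951, 0.0474]
tool_rot: [3.142, -0.0, 0.584]
ft_force: [0.1, 0.8, -0.5]
grip_width: 1.003
grasp_force: 0.0
```

```bash
python3 - <<'E'
from h import *
s=sense();print(s["clock"],s["tool_pos"],s["tool_rot"],s["ft_force"])
c=capture("wrist");save(c,"w2")
hsv=cv2.cvtColor(c["frame"],cv2.COLOR_RGB2HSV)
m=cv2.inRange(hsv,(0,180,100),(5,255,255))|cv2.inRange(hsv,(174,180,100),(180,255,255))
k,l,st,ce=cv2.connectedComponentsWithStats(m)
for i in range(1,k):
  if st[i][4]>100: print(st[i],ce[i],onplane(c,[ce[i]],.07))
E
```

```text
4.2 [0.49605959 0.19513988 0.0474296 ] [ 3.14152413e+00 -1.76692263e-04  5.83730476e-01] [ 0.06601066  0.75265769 -0.53686831]
[ 272  234   27   62 1554] [285.42277992 265.28507079] [[0.49807704 0.19607672 0.07      ]]
[   0  298   59   44 1669] [ 24.42780108 319.41162373] [[0.40763816 0.28314968 0.07      ]]
```

View pics/w2.png

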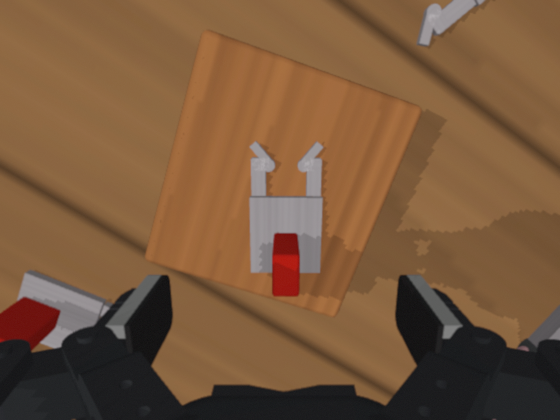

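The tab (285,265) sits midway between the open fingers (centre about 284). Closing, then lifting.

send_rows(
  plan=[
    [0, 0, 0, 0, 0],
    [0, 0, 0, 0, 0.4],
    [0, 0, 0, 0, 1],
    [0, 0, 0, 0, 1],
    [0, 0, 0, 0, 1],
    [0, 0, 0, 0, 1],
    [0, 0, 0, 0, 1],
    [0, 0, 0, 0, 1],
  ],
  squeeze=80,
)

```text
clock: 5.05
tool_pos: [0.4959, 0.1954, 0.0471]
tool_rot: [-3.142, 0.0, 0.584]
ft_force: [0.9, -0.1, -0.6]
grip_width: 0.001
grasp_force: 0.0
```

send_rows(
  plan=[
    [0, 0, -0.2, 0, 1],
    [0, 0, -0.4, 0, 1],
    [0, 0, -0.8, 0, 1],
    [0, 0, -0.8, 0, 1],
    [0, 0, -0.8, 0, 1],
    [0, 0, -0.8, 0, 1],
    [0, 0, -0.8, 0, 1],
    [0, 0, -0.8, 0, 1],
    [0, 0, 0, 0, 1],
  ],
)

```text
clock: 5.95
tool_pos: [0.497, 0.1958, 0.1856]
tool_rot: [3.14, -0.005, 0.584]
ft_force: [0.4, 0.5, 0.2]
grip_width: -0.003
grasp_force: 0.0
```

```bash
python3 - <<'E'
from h import *
s=sense();print(s["clock"],s["tool_pos"],s["tool_rot"],s["ft_force"],s["moment"],s["grip_width"]*85,s["grasp_force"])
c=capture("wrist");save(c,"w3")
E
```

```text
5.95 [0.49695079 0.19578808 0.18563145] [ 3.14017831 -0.00502982  0.58416281] [0.39804069 0.49355112 0.16727974] [ 0.05538086 -0.029323   -0.00157175] -0.2510921307736526 0.0
```

View pics/w3.png

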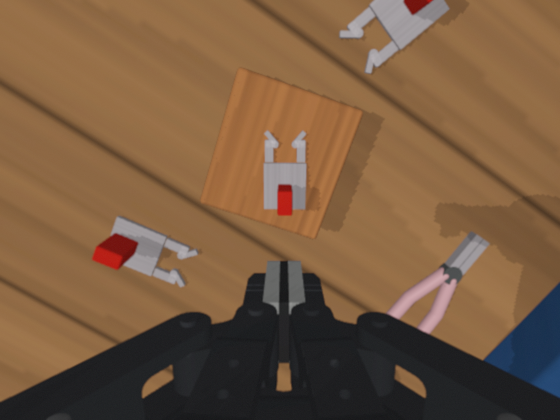

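The grip missed: the fingers are fully shut, and the clip is still on the block at (285,190). Fingertips show at about (284,265). Checking where the clip and the fingertips really are.

```bash
python3 - <<'E'
from h import *
c=capture("wrist");s=sense();t=np.array(s["tool_pos"])
print("K",K(c)[0,0],c["cx"],c["cy"],c["dist_coeffs"])
print("cam",np.array(c["world_from_camera"])[:3,3]-t)
print("TCP px",project(c,[t,t+[0,0,.019],t+[0,0,.04]]))
ax=np.array([np.cos(.584),np.sin(.584),0])
print("tip front/back px",project(c,[t+.011*ax,t-.011*ax]))
def red(c,z,lo=100):
    hsv=cv2.cvtColor(c["frame"],cv2.COLOR_RGB2HSV)
    m=cv2.inRange(hsv,(0,180,100),(5,255,255))|cv2.inRange(hsv,(174,180,100),(180,255,255))
    k,l,st,ce=cv2.connectedComponentsWithStats(m)
    for i in range(1,k):
        if st[i][4]>lo: print(st[i],ce[i].round(1),onplane(c,[ce[i]],z).round(4))
red(c,.067)
T=capture("top");red(T,.067,15)
# predicted px of tab corners if clip at measured pose
from itertools import product
tab=np.array([.4955,.1955,0])
print("tab base/top px",project(c,[tab+[0,0,.044],tab+[0,0,.076]]))
hsv=cv2.cvtColor(c["frame"],cv2.COLOR_RGB2HSV)
g=cv2.inRange(hsv,(0,0,120),(180,70,255));d=np.zeros_like(g);cv2.rectangle(d,(245,120),(320,215),255,-1);g&=d
ys,xs=np.nonzero(g);P=onplane(c,np.c_[xs,ys],.044)[:,:2].astype(np.float32)*1000
r=cv2.minAreaRect(P);print(r)
E
```

```text
K 377.4514982762213 283.518019829898 215.28187981330723 [-0.01106434  0.          0.          0.          0.        ]
cam [0.05745119 0.03836711 0.18039022]
TCP px [[284.34664543 251.64077831]
 [284.42543374 266.44590682]
 [284.53427283 286.9045865 ]]
tip front/back px [[284.34243019 231.07167505]
 [284.35068111 271.58542229]]
[407   0  23  12 151] [416.5   3.6] [[0.6664 0.1958 0.067 ]]
[278 185  14  30 404] [284.6 199.8] [[0.4963 0.1952 0.067 ]]
[ 92 234  45  35 987] [113.5 250.8] [[0.3809 0.2906 0.067 ]]
[197 158   8  12  71] [200.6 163.2] [[0.6872 0.1837 0.067 ]]
[191 239   8   7  36] [194.3 242.1] [[0.495  0.1964 0.067 ]]
tab base/top px [[283.71675145 194.31024043]
 [283.72924223 203.02734097]]
((513.895751953125, 206.12213134765625), (67.27534484863281, 35.98578643798828), 32.631866455078125)
```

The clip hasn't moved, and the wrist calibration agrees with the top view. From the finger spacing and the tip row, the closed tips look about 40 mm higher than the reported TCP, which would put them above the tab and explain the miss. Checking that in the side view.

```bash
python3 - <<'E'
from h import *
c=capture("side");t=np.array(sense()["tool_pos"]);print(t)
f=c["frame"].copy()
for dz,col in((0,(255,0,0)),(.02,(255,255,0)),(.04,(0,255,0)),(.06,(0,255,255))):
    p=project(c,[t+[0,0,dz]])[0];print(dz,p);cv2.circle(f,(int(round(p[0])),int(round(p[1]))),1,col,-1)
u,v=project(c,[t+[0,0,.02]])[0].astype(int)
o=cv2.resize(f[max(0,v-80):v+60,max(0,u-90):u+90],None,fx=4,fy=4,interpolation=cv2.INTER_CUBIC)
print(v-80,u-90);cv2.imwrite("pics/s2.png",o[:,:,::-1])
E
```

```text
[0.49554204 0.19531184 0.18144907]
0 [256.18882854 241.25854343]
0.02 [255.9322291  232.87280819]
0.04 [255.66738369 224.22071653]
0.06 [255.39388501 215.28926305]
152 165
```

View pics/s2.png

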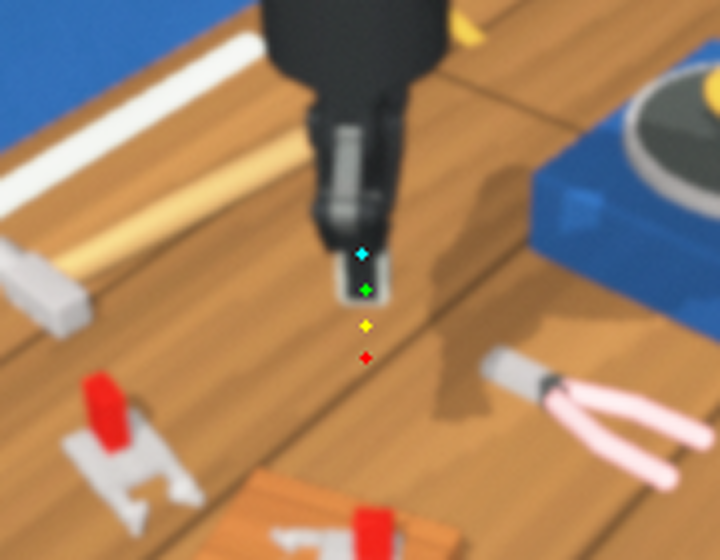

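In the side view the fingertips end at crop (363,300). That is about 35 mm above the reported TCP (red dot at (366,358)), and the wrist view gave about 40 mm. So the reported TCP lies roughly 36 mm beyond the real tips. I'll allow for this and re-grip at a reported z of about 0.013.

send_rows(
  plan=[
    [0, 0, 0, 0, -1],
    [0, 0, 0, 0, -1],
    [0, 0, 0, 0, -1],
    [0, 0, 0.5, 0, -1],
    [0, 0, 0.9, 0, -1],
    [0, 0, 0.9, 0, -1],
    [0, 0, 0.9, 0, -1],
    [0, 0, 0.9, 0, -1],
    [0, 0, 0.9, 0, -1],
    [0, 0, 0.9, 0, -1],
    [0, 0, 0, 0, -1],
    [0, 0, 0, 0, -1],
  ],
)

```text
clock: 7.35
tool_pos: [0.4958, 0.1954, 0.0345]
tool_rot: [-3.141, 0.001, 0.584]
ft_force: [-0.5, 0.1, 0.1]
grip_width: 0.997
grasp_force: 0.0
```

```bash
python3 - <<'E'
from h import *
s=sense();print(s["clock"],s["tool_pos"],s["tool_rot"],s["ft_force"],s["grip_width"])
c=capture("wrist")
hsv=cv2.cvtColor(c["frame"],cv2.COLOR_RGB2HSV)
m=cv2.inRange(hsv,(0,180,100),(5,255,255))|cv2.inRange(hsv,(174,180,100),(180,255,255))
k,l,st,ce=cv2.connectedComponentsWithStats(m)
for i in range(1,k):
  if st[i][4]>100: print(st[i],ce[i],onplane(c,[ce[i]],.07))
E
```

```text
7.35 [0.49577571 0.19537818 0.03454931] [-3.14138869e+00  7.24935517e-04  5.84094526e-01] [-0.48878486  0.10656268  0.07774301] 0.9971561317529694
[ 272  242   30   69 1868] [286.40417559 276.96895075] [[0.49824964 0.19620134 0.07      ]]
[   0  308   48   33 1114] [ 19.21992819 324.62926391] [[0.41562932 0.28020977 0.07      ]]
```

send_rows(
  plan=[
    [0, 0, 0.4, 0, -1],
    [0, 0, 0.3, 0, -1],
    [0, 0, 0.16, 0, -1],
    [0, 0, 0, 0, 0],
    [0, 0, 0, 0, 0.4],
    [0, 0, 0, 0, 1],
    [0, 0, 0, 0, 1],
    [0, 0, 0, 0, 1],
    [0, 0, 0, 0, 1],
    [0, 0, 0, 0, 1],
  ],
)

```text
clock: 8.4
tool_pos: [0.4962, 0.1955, 0.0135]
tool_rot: [3.141, -0.001, 0.584]
ft_force: [-0.2, -1.7, 5.6]
grip_width: 0.124
grasp_force: 78.5
```

Gripped: about 11 mm opening, 78 N. Lifting and checking.

send_rows(
  plan=[
    [0, 0, -0.1, 0, 1],
    [0, 0, -0.2, 0, 1],
    [0, 0, -0.5, 0, 1],
    [0, 0, -0.9, 0, 1],
    [0, 0, -0.9, 0, 1],
    [0, 0, -0.9, 0, 1],
    [0, 0, -0.9, 0, 1],
    [0, 0, -0.9, 0, 1],
    [0, 0, -0.9, 0, 1],
    [0, 0, -0.9, 0, 1],
    [0, 0, 0, 0, 1],
    [0, 0, 0, 0, 1],
  ],
)

```text
clock: 9.6
tool_pos: [0.4958, 0.1954, 0.1909]
tool_rot: [3.141, -0.001, 0.584]
ft_force: [-0.5, -0.6, -0.9]
grip_width: 0.126
grasp_force: 77.9
```

```bash
python3 - <<'E'
from h import *
s=sense();print(s["clock"],s["tool_pos"],s["tool_rot"],s["ft_force"],s["moment"],s["grip_width"]*85,s["grasp_force"])
c=capture("wrist");save(c,"w4")
d=capture("side");save(d,"s3")
t=np.array(s["tool_pos"])
u,v=project(d,[t+[0,0,.04]])[0].astype(int)
o=np.zeros((420,800,3),np.uint8);o[:,:500]=c["frame"][:,30:530]
q=cv2.resize(d["frame"][max(0,v-60):v+40,u-37:u+37],None,fx=4,fy=4,interpolation=cv2.INTER_CUBIC);o[:q.shape[0],502:502+q.shape[1]]=q
cv2.imwrite("pics/g4.png",o[:,:,::-1])
E
```

```text
9.6 [0.49577081 0.19538747 0.19089499] [ 3.14147788e+00 -5.35370898e-04  5.84090155e-01] [-0.53849422 -0.64951213 -0.86428262] [-0.04932021 -0.03036551 -0.02504746] 10.69087037703539 77.89825201034546
```

View pics/g4.png

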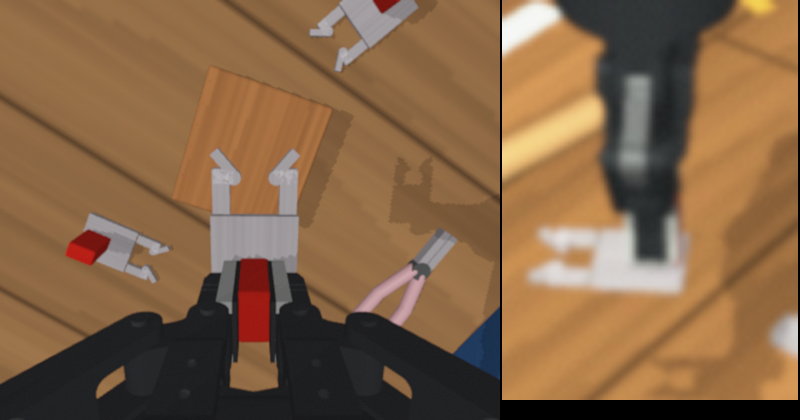

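Wrist picture plus side inset: the clip is held flat and straight, with the tab at (254,300) between the pads and the jaws at (215,165) and (290,165) of the composite. Carrying it to the lap, facing the spindle.

send_rows(
  plan=[
    [0, 0, 0, 0.9, 1],
    [0, 0, 0, 0.9, 1],
    [0, 0, 0, 0.9, 1],
    [0, 0, 0, 0.9, 1],
    [0, 0, 0, 0.9, 1],
    [0, 0, 0, 0.9, 1],
    [0, 0, 0, 0.9, 1],
    [0.11, 0.95, 0, 0, 1],
    [0.11, 0.95, 0, 0, 1],
    [0.11, 0.95, 0, 0, 1],
    [0.11, 0.95, 0, 0, 1],
    [0.11, 0.95, 0, 0, 1],
  ],
)

```text
clock: 10.9
tool_pos: [0.4738, 0.0769, 0.1897]
tool_rot: [3.141, 0.002, -0.295]
ft_force: [0.8, 0.3, -0.8]
grip_width: 0.125
grasp_force: 78.2
```

send_rows(
  plan=[
    [0.11, 0.95, 0, 0, 1],
    [0.11, 0.95, 0, 0, 1],
    [0.11, 0.95, 0, 0, 1],
    [0.11, 0.95, 0, 0, 1],
    [0.11, 0.95, 0, 0, 1],
    [0.11, 0.95, 0, 0, 1],
    [0.11, 0.95, 0, 0, 1],
    [0.11, 0.95, 0, 0, 1],
    [0.11, 0.95, 0, 0, 1],
    [0.11, 0.95, 0, 0, 1],
    [0, 0, 0, 0, 1],
    [0, 0, 0, 0, 1],
  ],
)

```text
clock: 12.1
tool_pos: [0.4313, -0.1574, 0.1899]
tool_rot: [-3.141, 0.001, -0.297]
ft_force: [-0.1, 0.2, -1.5]
grip_width: 0.125
grasp_force: 78.2
```

```bash
cat > look.py <<'E'
from h import *
import sys
c=capture("wrist");save(c,sys.argv[1]);s=sense()
t=np.array(s["tool_pos"]);yaw=s["tool_rot"][2];ex=np.array([np.cos(yaw),np.sin(yaw)]);ey=np.array([np.sin(yaw),-np.cos(yaw)])
print(s["clock"],t.round(4),np.round(s["tool_rot"],4),np.round(s["ft_force"],2),s["grip_width"]*85,s["grasp_force"])
print("TCP px",project(c,[t+[0,0,.0305]]))
hsv=cv2.cvtColor(c["frame"],cv2.COLOR_RGB2HSV)
y=cv2.inRange(hsv,(18,130,100),(34,255,255));ys,xs=np.nonzero(y);print("yellow",len(xs),xs.min(),xs.max(),ys.min(),ys.max())
g=cv2.inRange(hsv,(0,0,110),(180,60,255))
k,l,st,ce=cv2.connectedComponentsWithStats(g)
for i in range(1,k):
    if st[i][4]>150: print(i,st[i],ce[i].round(1))
E
python3 look.py w5
```

```text
12.15 [ 0.4314 -0.157   0.1901] [-3.1413e+00  1.1000e-03 -2.9570e-01] [ 0.1  0.1 -0. ] 10.190202841286341 78.16019654273987
TCP px [[284.93852458 276.03220727]]
yellow 9034 269 381 22 141
2 [  202     0   238   273 11470] [298.3 172.8]
32 [ 308   60   41   43 1381] [327.9  81.3]
51 [ 64  96  36  50 862] [ 81.4 119.6]
88 [  86  145   73  101 2728] [116.2 194.2]
177 [ 113  273   70   62 2720] [146.  300.9]
```

View pics/w5.png

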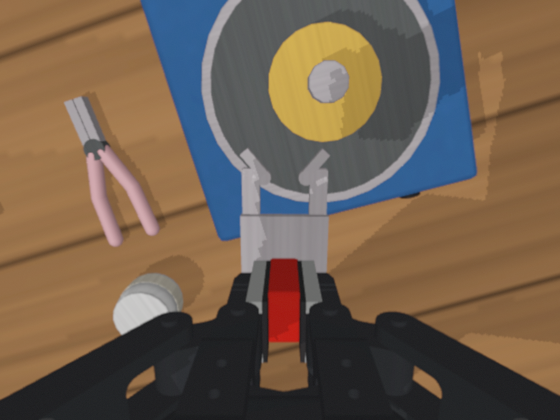

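The wrist view shows the flange centred at about (325,82) with the spindle head at (328,81). The clip's jaw tips are at about (250,155) and (322,155), and the seat's back edge is at row 215. Working out spindle and clip in the tool frame.

```bash
cat > spin.py <<'E'
from h import *
def spindle(c,near,rad,zf):
    hsv=cv2.cvtColor(c["frame"],cv2.COLOR_RGB2HSV);out=[]
    d=np.zeros(hsv.shape[:2],np.uint8);cv2.circle(d,near,rad,255,-1)
    y=cv2.inRange(hsv,(18,130,80),(34,255,255))&d
    k,l,st,ce=cv2.connectedComponentsWithStats(y);i=1+np.argmax(st[1:,4])
    pts=cv2.findContours((l==i).astype(np.uint8),0,2)[0][0].astype(float)
    W=onplane(c,pts.reshape(-1,2),zf)[:,:2]
    H=cv2.convexHull((W*1000).astype(np.float32));(a,b),r=cv2.minEnclosingCircle(H);e=cv2.fitEllipse(H)
    print("flange encl",a,b,2*r,"ell",np.round(e[0],1),np.round(e[1],1))
    return l==i
if __name__=="__main__":
    import sys
    s=sense();c=capture("wrist");t=np.array(s["tool_pos"]);yaw=s["tool_rot"][2]
    E=np.array([[np.cos(yaw),np.sin(yaw)],[np.sin(yaw),-np.cos(yaw)]])
    f=c["frame"];hsv=cv2.cvtColor(f,cv2.COLOR_RGB2HSV)
    for zf in(.110,.114,.118): print(zf);spindle(c,(327,82),70,zf)
    d=np.zeros(hsv.shape[:2],np.uint8);cv2.circle(d,(328,81),24,255,-1)
    g=cv2.inRange(hsv,(0,0,100),(180,70,255))&d;ys,xs=np.nonzero(g)
    W=onplane(c,np.c_[xs,ys],.1365)[:,:2]*1000;e=cv2.fitEllipse(cv2.convexHull(W.astype(np.float32)));print("head",e)
    zc=t[2]+.0265+.004
    def T(uv):return (onplane(c,uv,zc)[:,:2]-t[:2])@E.T*1000
    # plate side edges by gradient along rows 225..262
    gr=cv2.cvtColor(f,cv2.COLOR_RGB2GRAY).astype(float)
    m=cv2.inRange(hsv,(0,0,100),(180,60,255));
    for r in range(222,268,8):
        x=np.nonzero(m[r,225:345])[0]+225;print(r,x.min(),x.max(),T([(x.min()-.5,r),(x.max()+.5,r)]).round(1).tolist())
    col=gr[200:230,284-30:284+30].mean(1);print("back edge row",200+np.argmax(np.abs(np.diff(col))),np.round(col).astype(int).tolist(),T([(284,215)]).round(1))
    j=m.copy();j[:145]=0;j[200:]=0;print("jaw row min (expect tool x 54)",[ (a,T([a]).round(1).tolist()) for a in [(246,152),(324,152)]])
    for r in range(146,210,6):
        x=np.nonzero(m[r,232:338])[0]+232;print(r,x.min() if len(x) else None,x.max() if len(x) else None)
E
python3 spin.py
```

```text
0.11
flange encl 504.65765380859375 -206.55636596679688 73.52140808105469 ell [ 504.7 -206.5] [73.  73.2]
0.114
flange encl 504.5456237792969 -206.08876037597656 72.38551330566406 ell [ 504.6 -206.1] [71.9 72. ]
0.118
flange encl 504.43353271484375 -205.62115478515625 71.2496337890625 ell [ 504.5 -205.6] [70.8 70.9]
head ((504.4692077636719, -205.7821502685547), (22.9550838470459, 24.261436462402344), 16.027786254882812)
222 240 327 [[24.1, -19.1], [24.1, 17.0]]
230 240 327 [[20.7, -19.2], [20.6, 17.1]]
238 235 327 [[17.2, -21.4], [17.2, 17.2]]
246 241 327 [[13.6, -19.0], [13.6, 17.4]]
254 241 326 [[10.1, -19.1], [10.0, 17.0]]
262 241 326 [[6.4, -19.2], [6.4, 17.2]]
back edge row 216 [114, 106, 99, 98, 98, 98, 99, 99, 99, 99, 99, 99, 100, 104, 107, 110, 125, 140, 144, 144, 144, 144, 144, 144, 144, 144, 145, 145, 145, 145] [[27.1 -0.8]]
jaw row min (expect tool x 54) [((246, 152), [[52.6, -15.6]]), ((324, 152), [[52.6, 14.8]])]
146 None None
152 232 327
158 232 328
164 233 322
170 240 327
176 242 328
182 242 328
188 242 327
194 242 337
200 242 337
206 242 326
```

The clip's plate measures 36.1 mm wide at the assumed height, and the flange diameter of 72 mm puts its top at z of about 0.114. The axis is at (0.5045, -0.2060). The clip's midline is 1 mm to −y of the tool. Moving beside the spindle and lowering to about 14 mm above the flange.

send_rows(
  plan=[
    [0.14, 0.53, 0, 0, 1],
    [0.14, 0.53, 0, 0, 1],
    [0, 0, 0.5, 0, 1],
    [0, 0, 0.9, 0, 1],
    [0, 0, 0.9, 0, 1],
    [0, 0, 0.9, 0, 1],
    [0, 0, 0.34, 0, 1],
    [0, 0, 0, 0, 1],
    [0, 0, 0, 0, 1],
    [0, 0, 0, 0, 1],
  ],
)

```text
clock: 13.2
tool_pos: [0.4311, -0.185, 0.1031]
tool_rot: [3.141, -0.002, -0.296]
ft_force: [0.8, 0.8, -0.9]
grip_width: 0.128
grasp_force: 78.2
```

```bash
cat > m2.py <<'E'
from spin import *
s=sense();c=capture("wrist");save(c,"w6");t=np.array(s["tool_pos"]);yaw=s["tool_rot"][2]
print(s["clock"],t.round(4),np.round(s["tool_rot"],4),np.round(s["ft_force"],2),np.round(s["moment"],2),s["grasp_force"])
E=np.array([[np.cos(yaw),np.sin(yaw)],[np.sin(yaw),-np.cos(yaw)]])
f=c["frame"];hsv=cv2.cvtColor(f,cv2.COLOR_RGB2HSV)
T=lambda uv,z:(onplane(c,uv,z)[:,:2]-t[:2])@E.T*1000
# head: grey disc, inside the yellow flange region
P=project(c,[[.5045,-.206,.136]])[0];print("head exp px",P)
d=np.zeros(hsv.shape[:2],np.uint8);cv2.circle(d,tuple(int(v) for v in P),34,255,-1)
g=cv2.inRange(hsv,(0,0,100),(180,70,255))&d
k,l,st,ce=cv2.connectedComponentsWithStats(g)
for i in range(1,k):
    if st[i][4]>200:
        ys,xs=np.nonzero(l==i);h=cv2.convexHull(np.c_[xs,ys].astype(np.float32));e=cv2.fitEllipse(h)
        print("head",st[i],np.round(e[0],1),np.round(e[1],1),T([e[0]],.136).round(2),onplane(c,[e[0]],.136).round(4))
zc=t[2]+.0265+.004
m=cv2.inRange(hsv,(0,0,100),(180,60,255))
for r in range(222,268,9):
    x=np.nonzero(m[r,225:345])[0]+225;print(r,T([(x.min()-.5,r),(x.max()+.5,r)],zc).round(1).tolist())
E
python3 m2.py
```

```text
13.2 [ 0.4311 -0.185   0.1031] [ 3.1413e+00 -1.6000e-03 -2.9550e-01] [ 0.77  0.79 -0.93] [-0.03 -0.02 -0.01] 78.21532487869263
head exp px [282.54817036  87.42654948]
head [ 251   53   64   68 3418] [282.1  86.8] [64.9 67.7] [[76.56 -1.47]] [[ 0.5048 -0.2059  0.136 ]]
222 [[24.0, -19.5], [24.0, 17.4]]
231 [[20.1, -25.4], [20.1, 24.2]]
240 [[16.2, -25.6], [16.2, 24.4]]
249 [[12.2, -19.1], [12.2, 17.0]]
258 [[8.2, -19.2], [8.1, 18.8]]
267 [[4.1, -19.3], [4.0, 17.2]]
```

Head at tool (76.6, −1.5) mm and clip midline at −1.0, so they are aligned. Lowering by feel.

send_rows(
  plan=[
    [0, 0, 0.1, 0, 1],
    [0, 0, 0.1, 0, 1],
    [0, 0, 0.1, 0, 1],
    [0, 0, 0.05, 0, 1],
    [0, 0, 0, 0, 1],
  ],
)

```text
clock: 13.75
tool_pos: [0.4305, -0.1847, 0.0931]
tool_rot: [-3.142, 0.0, -0.296]
ft_force: [-0.7, 0.2, -1.6]
grip_width: 0.122
grasp_force: 78.2
```

send_rows(
  plan=[
    [0, 0, 0.04, 0, 1],
    [0, 0, 0.04, 0, 1],
    [0, 0, 0, 0, 1],
  ],
)

```text
clock: 14.05
tool_pos: [0.4306, -0.1847, 0.0913]
tool_rot: [-3.142, 0.0, -0.296]
ft_force: [-0.6, -0.4, -0.4]
grip_width: 0.124
grasp_force: 78.2
```

send_rows(
  plan=[
    [0, 0, 0.04, 0, 1],
    [0, 0, 0.04, 0, 1],
    [0, 0, 0, 0, 1],
  ],
)

```text
clock: 14.35
tool_pos: [0.4306, -0.1848, 0.0898]
tool_rot: [3.141, -0.0, -0.295]
ft_force: [-4.8, 2.2, 6.8]
grip_width: 0.125
grasp_force: 79.5
```

send_rows(
  plan=[
    [0, 0, 0, 0, 1],
    [0, 0, 0, 0, 1],
  ],
)

```text
clock: 14.55
tool_pos: [0.4306, -0.1849, 0.0898]
tool_rot: [3.141, -0.0, -0.296]
ft_force: [-4.8, 1.1, 7.6]
grip_width: 0.125
grasp_force: 79.5
```

```bash
python3 m2.py; python3 -c "
from h import *
print(sense()['moment'],sense()['ft_force'])"
```

```text
14.55 [ 0.4306 -0.1849  0.0898] [ 3.1415e+00 -3.0000e-04 -2.9550e-01] [-4.76  1.08  7.61] [0.17 0.4  0.04] 79.48386669158936
head exp px [282.59901342  83.69426379]
head [ 248   49   69   69 3625] [282.  83.] [67.9 67.9] [[77.06 -1.49]] [[ 0.5048 -0.2059  0.136 ]]
222 [[24.1, -19.5], [24.0, 17.4]]
231 [[20.2, -19.7], [20.2, 17.5]]
240 [[16.2, -25.6], [16.2, 24.3]]
249 [[12.3, -25.8], [12.2, 24.5]]
258 [[8.2, -19.2], [8.2, 17.1]]
267 [[4.1, -19.3], [4.1, 18.0]]
[ 0.22854515  0.48262653 -0.00876669] [-4.58252586  1.63763234  6.84712907]
```

Touched the flange: Fz is about 7 N at a tool z of 0.0898, so the flange top is at about 0.116. Easing the pressure slightly before sliding.

send_rows(
  plan=[
    [0, 0, -0.02, 0, 1],
    [0, 0, 0, 0, 1],
    [0, 0, 0, 0, 1],
  ],
)

```text
clock: 14.9
tool_pos: [0.4306, -0.1848, 0.09]
tool_rot: [3.142, -0.0, -0.296]
ft_force: [-2.7, 0.6, 3.7]
grip_width: 0.123
grasp_force: 78.6
```

send_rows(
  plan=[
    [0.08, -0.016, 0, 0, 1],
    [0.1, 0, 0, 0, 1],
    [0.1, 0, 0, 0, 1],
    [0.1, 0, 0, 0, 1],
    [0, 0, 0, 0, 1],
  ],
)

```text
clock: 15.4
tool_pos: [0.4403, -0.1873, 0.09]
tool_rot: [3.142, -0.0, -0.295]
ft_force: [-0.4, 0.1, 4.2]
grip_width: 0.126
grasp_force: 78.9
```

send_rows(
  plan=[
    [0.1, 0, 0, 0, 1],
    [0.1, 0, 0, 0, 1],
    [0.1, 0, 0, 0, 1],
    [0.1, 0, 0, 0, 1],
    [0, 0, 0, 0, 1],
  ],
)

```text
clock: 15.9
tool_pos: [0.4497, -0.1902, 0.09]
tool_rot: [3.142, -0.0, -0.295]
ft_force: [-1.9, 0.8, 7.0]
grip_width: 0.121
grasp_force: 79.2
```

send_rows(
  plan=[
    [0.06, 0, -0.016, 0, 1],
    [0.06, 0, 0, 0, 1],
    [0.06, 0, 0, 0, 1],
    [0, 0, 0, 0, 1],
  ],
)

```text
clock: 16.3
tool_pos: [0.454, -0.1915, 0.0901]
tool_rot: [-3.142, -0.0, -0.296]
ft_force: [0.1, -0.4, -0.1]
grip_width: 0.124
grasp_force: 78.5
```

send_rows(
  plan=[
    [0.04, 0, 0, 0, 1],
    [0.04, 0, 0, 0, 1],
    [0, 0, 0, 0, 1],
  ],
)

```text
clock: 16.6
tool_pos: [0.4557, -0.192, 0.0902]
tool_rot: [-3.142, 0.0, -0.296]
ft_force: [0.2, 0.6, -0.8]
grip_width: 0.126
grasp_force: 78.4
```

send_rows(
  plan=[
    [0.05, 0, 0.006, 0, 1],
    [0.05, 0, 0, 0, 1],
    [0, 0, 0, 0, 1],
  ],
)

```text
clock: 16.9
tool_pos: [0.4575, -0.1925, 0.0902]
tool_rot: [-3.141, 0.002, -0.295]
ft_force: [-6.3, 1.4, 3.7]
grip_width: 0.124
grasp_force: 79.1
```

send_rows(
  plan=[
    [0.05, 0, 0, 0, 1],
    [0.04, 0, 0, 0, 1],
    [0, 0, 0, 0, 1],
  ],
)

```text
clock: 17.2
tool_pos: [0.4586, -0.1928, 0.0902]
tool_rot: [-3.141, 0.004, -0.295]
ft_force: [-17.0, 6.4, 12.5]
grip_width: 0.125
grasp_force: 80.3
```

Contact at the neck, as expected at 12–14 mm out, but the vertical load has built up too. Relieving it before pushing further.

send_rows(
  plan=[
    [0, 0, -0.03, 0, 1],
    [0, 0, 0, 0, 1],
    [0, 0, 0, 0, 1],
  ],
)

```text
clock: 17.5
tool_pos: [0.4586, -0.1927, 0.0903]
tool_rot: [-3.141, 0.004, -0.295]
ft_force: [-11.7, 4.5, 4.1]
grip_width: 0.128
grasp_force: 78.7
```

send_rows(
  plan=[
    [0.04, 0, -0.012, 0, 1],
    [0, 0, 0, 0, 1],
    [0, 0, 0, 0, 1],
  ],
)

```text
clock: 17.8
tool_pos: [0.46, -0.1931, 0.0905]
tool_rot: [-3.141, 0.003, -0.295]
ft_force: [-7.0, 3.1, -1.2]
grip_width: 0.124
grasp_force: 78.4
```

send_rows(
  plan=[
    [0.04, 0, 0, 0, 1],
    [0, 0, 0, 0, 1],
    [0.04, 0, 0, 0, 1],
    [0, 0, 0, 0, 1],
  ],
)

```text
clock: 18.2
tool_pos: [0.4618, -0.1936, 0.0905]
tool_rot: [-3.141, 0.004, -0.295]
ft_force: [-7.7, 3.5, -0.2]
grip_width: 0.123
grasp_force: 78.4
```

send_rows(
  plan=[
    [0.04, 0, 0, 0, 1],
    [0, 0, 0, 0, 1],
    [0.04, 0, 0, 0, 1],
    [0, 0, 0, 0, 1],
  ],
)

```text
clock: 18.6
tool_pos: [0.4643, -0.1944, 0.0906]
tool_rot: [-3.141, 0.002, -0.295]
ft_force: [-3.8, 1.3, -3.7]
grip_width: 0.128
grasp_force: 78.0
```

send_rows(
  plan=[
    [0.04, 0, 0, 0, 1],
    [0, 0, 0, 0, 1],
    [0.04, 0, 0, 0, 1],
    [0, 0, 0, 0, 1],
  ],
)

```text
clock: 19.0
tool_pos: [0.4674, -0.1956, 0.0914]
tool_rot: [3.142, -0.001, -0.296]
ft_force: [0.6, 0.6, -3.8]
grip_width: 0.128
grasp_force: 78.0
```

Past the peak, so it is snapping in. Lowering a touch and going on to the hard stop.

send_rows(
  plan=[
    [0.03, 0, 0.02, 0, 1],
    [0.03, 0, 0, 0, 1],
    [0, 0, 0, 0, 1],
  ],
)

```text
clock: 19.3
tool_pos: [0.4686, -0.196, 0.0908]
tool_rot: [3.142, -0.001, -0.296]
ft_force: [1.3, 0.4, -1.2]
grip_width: 0.125
grasp_force: 78.2
```

send_rows(
  plan=[
    [0.03, 0, 0.01, 0, 1],
    [0.03, 0, 0, 0, 1],
    [0, 0, 0, 0, 1],
  ],
)

```text
clock: 19.6
tool_pos: [0.4698, -0.1964, 0.0905]
tool_rot: [3.141, -0.0, -0.296]
ft_force: [0.9, 1.4, -0.5]
grip_width: 0.121
grasp_force: 78.2
```

send_rows(
  plan=[
    [0.02, 0, 0, 0, 1],
    [0.02, 0, 0, 0, 1],
    [0, 0, 0, 0, 1],
  ],
)

```text
clock: 19.9
tool_pos: [0.4707, -0.1966, 0.0904]
tool_rot: [3.142, 0.0, -0.296]
ft_force: [0.3, -0.3, -0.6]
grip_width: 0.123
grasp_force: 78.2
```

send_rows(
  plan=[
    [0.02, 0, 0, 0, 1],
    [0.02, 0, 0, 0, 1],
    [0, 0, 0, 0, 1],
  ],
)

```text
clock: 20.2
tool_pos: [0.4712, -0.1967, 0.0904]
tool_rot: [-3.142, 0.001, -0.296]
ft_force: [-5.5, 2.5, 1.4]
grip_width: 0.122
grasp_force: 78.5
```

send_rows(
  plan=[
    [0.02, 0, 0, 0, 1],
    [0, 0, 0, 0, 1],
  ],
)

```text
clock: 20.4
tool_pos: [0.4713, -0.1967, 0.0903]
tool_rot: [-3.142, 0.002, -0.295]
ft_force: [-8.0, 2.1, 3.3]
grip_width: 0.12
grasp_force: 78.8
```

Hard stop: under 0.2 mm of motion for 8 N, at the expected depth. Unloading, easing the grip and opening.

send_rows(
  plan=[
    [-0.03, 0, 0, 0, 1],
    [0, 0, 0, 0, 1],
    [0, 0, 0, 0, 1],
  ],
  squeeze=20,
)

```text
clock: 20.7
tool_pos: [0.4712, -0.1967, 0.0904]
tool_rot: [-3.142, 0.001, -0.296]
ft_force: [-4.7, 1.3, 0.8]
grip_width: 0.126
grasp_force: 78.6
```

send_rows(
  plan=[
    [0, 0, 0, 0, 0.7],
    [0, 0, 0, 0, 0.6],
    [0, 0, 0, 0, 0.3],
    [0, 0, 0, 0, 0],
    [0, 0, 0, 0, 0],
    [0, 0, 0, 0, 0],
  ],
)

```text
clock: 21.3
tool_pos: [0.4714, -0.1968, 0.0904]
tool_rot: [3.142, -0.0, -0.296]
ft_force: [0.6, -0.1, -0.1]
grip_width: 0.502
grasp_force: 0.0
```

Released. Raising straight up (12 cm), then measuring the clip in the groove.

send_rows(
  plan=[
    [0, 0, -0.1, 0, 0],
    [0, 0, -0.4, 0, 0],
    [0, 0, -0.8, 0, 0],
    [0, 0, -0.9, 0, 0],
    [0, 0, -0.9, 0, 0],
    [0, 0, -0.9, 0, 0],
    [0, 0, -0.9, 0, 0],
    [0, 0, 0, 0, 0],
    [0, 0, 0, 0, 0],
  ],
)

```text
clock: 22.2
tool_pos: [0.4714, -0.1968, 0.2134]
tool_rot: [3.141, -0.001, -0.296]
ft_force: [0.3, -0.5, 0.1]
grip_width: 0.497
grasp_force: 0.0
```

```bash
python3 - <<'E'
from h import *
s=sense();c=capture("wrist");t=np.array(s["tool_pos"]);yaw=s["tool_rot"][2]
print(s["clock"],t.round(4),np.round(s["ft_force"],2))
E=np.array([[np.cos(yaw),np.sin(yaw)],[np.sin(yaw),-np.cos(yaw)]])
hsv=cv2.cvtColor(c["frame"],cv2.COLOR_RGB2HSV)
A=np.array([.5047,-.2060]);ex=E[0]
m=cv2.inRange(hsv,(0,180,80),(5,255,255))|cv2.inRange(hsv,(174,180,80),(180,255,255))
k,l,st,ce=cv2.connectedComponentsWithStats(m)
for i in range(1,k):
    if st[i][4]>100:
        for z in(.136,.152): print("red",st[i],z,((onplane(c,[ce[i]],z)[:,:2]-A)@E.T*1000).round(1))
P=project(c,[[*A,.138]])[0].astype(int);print(P)
q=project(c,[[*(A-.02*ex),.12]])[0].astype(int)
x0,y0=q[0]-100,max(0,q[1]-95)
o=cv2.resize(c["frame"][y0:y0+190,x0:x0+200],None,fx=2.6,fy=2.6,interpolation=cv2.INTER_CUBIC)
d=capture("side");u,v=project(d,[[*A,.12]])[0].astype(int)
o2=cv2.resize(d["frame"][v-35:v+35,u-35:u+35],None,fx=3.9,fy=3.9,interpolation=cv2.INTER_CUBIC)
w=np.zeros((500,800,3),np.uint8);w[:o.shape[0],:o.shape[1]]=o[:500];w[:o2.shape[0],524:524+o2.shape[1]]=o2
cv2.imwrite("pics/fin.png",w[:,:,::-1]);print(x0,y0)
E
```

```text
22.2 [ 0.4714 -0.1968  0.2134] [ 0.29 -0.53  0.05]
red [275 197  18  36 575] 0.136 [[-37.6  -0.3]]
red [275 197  18  36 575] 0.152 [[-33.1  -0.3]]
[283 162]
183 91
```

View pics/fin.png

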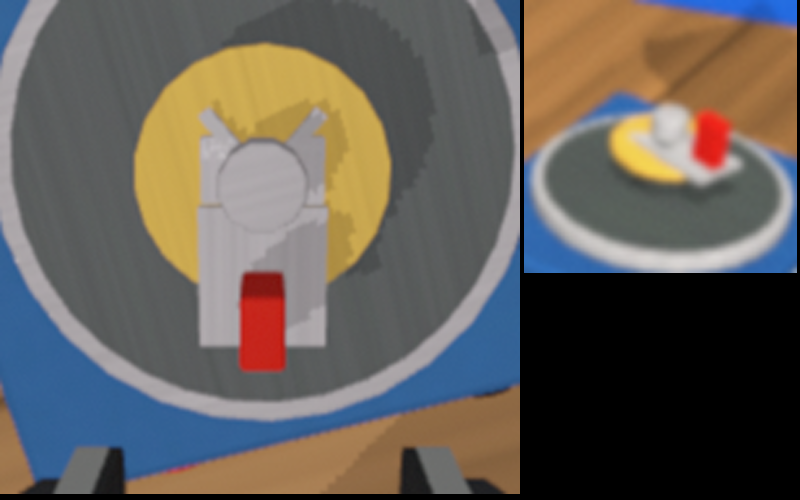

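The final picture shows the jaws gripping the neck under the head (262,187), with the noses past it. The tab at (262,325) measures about 36 mm behind the axis and on the midline. The clip lies flat and the fingers are clear. Handing in.

```bash
python3 -c "
from station import sign_off
print(sign_off())"
```

```text
the job is handed in; nothing more can be done
None
```

The clip is snapped home and lying flat in the spindle's groove, released, and the job was handed in at about 22 s. The highest wrist force I read was about 22 N. My first grip missed without moving the clip, because the real fingertips sit about 36 mm short of the reported TCP; I corrected for that and re-gripped. The hand-in call gave no verdict.

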